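# Pin the towel rail's hinge and snap its cap on

## Task

Put the swing-out towel rail's hinge together: drop the loose hinge pin down through the hinge until its flange lies on the stud, then press the snap cap over the pin's head onto the stud until it clicks and its mouth is fully home on the washer. Do not let go of the cap: finish with the gripper still holding it and still pressing it down firmly. Leave the salt shaker and the egg cup alone.

Things in the scene. Friction and masses are not known exactly. Their poses are not given: they have to be found in the camera images.
- bracket: Steel hinge bracket, fixed: foot 84 x 96 x 10 mm; two level lugs, 10 mm thick, tops 30 and 62 mm above the worktop, joined by an upright plate on the -y side that ends at 62 mm; the rail's eye is between them. A vertical 15 mm hole runs through stud, upper lug, eye and lower lug. Origin on the worktop on the hole's axis, z up.
- stud_top (a point): Centre of the hole's mouth in the top of the stud, on the hinge axis, 76 mm above the worktop. The stud is a steel tube, 25.4 mm outside, standing on the upper lug round the hole from 62 to 76 mm above the worktop, with four small sprung balls round it at 72 mm. Moves with the bracket.
- washer: Black rubber washer, 45 mm outside, 2 mm thick, lying round the stud's foot on the upper lug, fixed. Origin on the hinge axis at its underside; its upper face is 64 mm above the worktop and is where the cap's mouth ends up.
- rail (a joint): Swing of the towel rail, a level steel rod 10 mm thick with a wooden ball at its end, reaching 147 mm from the hinge axis, 41 mm above the worktop: rad, 0 along the bracket's +x, positive anticlockwise from above. It swings freely and may stand anywhere.
- parts_stand: Beech block 64 x 64 x 62 mm, fixed, with a 14 mm hole down through its middle in which the pin stands. Origin at the centre of its underside.
- hinge_pin: Steel pin, 70 g, upright in the stand: shaft 12 mm thick, 60 mm long, tapered foot; then a flange 22 mm wide, 4 mm thick; then a round head 14 mm wide, 20 mm tall, to grip. Origin at the foot's end, z to the head. At first the flange lies on the stand (head 66 to 86 mm above the worktop); fully in, it lies on the stud, origin 16 mm above the worktop.
- snap_cap: Grey ribbed cap, 40 g, 40 mm wide, 46 mm tall, mouth down on the worktop; 42 mm deep inside, 28 mm clear at the mouth's inner lip. Origin at the mouth's centre, z up. On the stud the lip meets the balls with the mouth 8 mm above the washer; 7 to 10 N push it past, it clicks, the force drops, and it goes the last 4 mm to the washer (origin 64 mm above the worktop).
- salt_shaker: Salt shaker with a grey top, 44 mm wide, 90 mm tall, a bystander. Origin at the centre of its underside.
- egg_cup: Cream egg cup, 47 mm wide, 48 mm tall, a bystander. Origin at the centre of its underside.
Mind the look-alikes: they are no part of the job. Leave any pink or turquoise look-alike of the snap_cap alone.

How it is judged:
On the way, in this order (a step that is already met when the one before it is completed fails the run):
1. the pin is fully down through both lugs and the rail's eye (z of hinge_pin in the frame of bracket below 0.019 m and horizontal distance between hinge_pin and bracket below 0.006 m and angle between the z axis of hinge_pin and the z axis of bracket, either way round below 0.1 rad and contact force between the fingers and hinge_pin below 0.1 N), for 0.2 s.
2. the cap has clicked past the sprung balls and is home on the washer (z of snap_cap in the frame of washer below 0.0035 m and horizontal distance between snap_cap and washer below 0.004 m and angle between snap_cap's own z axis and vertical below 0.08 rad), for 0.1 s.
At the end, for the whole second after the job is handed in: Pin fully in (flange within 3 mm of the stud, 6 mm of the axis, 0.1 rad of upright); cap upright (0.08 rad), centred (4 mm), its mouth within 1.5 mm of the washer, at rest; fingers still on the cap (over 2 N) and pressing it on the washer with more than 3 N (all of step 2 and z of hinge_pin in the frame of bracket below 0.019 m and horizontal distance between hinge_pin and bracket below 0.006 m and angle between the z axis of hinge_pin and the z axis of bracket, either way round below 0.1 rad and contact force between the fingers and snap_cap above 2 N and contact force between snap_cap and washer above 3 N and linear speed of snap_cap below 0.02 m/s); the arm keeps its last pose, push and grip.
It fails at once if the salt shaker or the egg cup was knocked over or pushed more than 30 mm (distance of any of salt_shaker, egg_cup from where it was at the start of the episode above 0.03 m or angle between any of salt_shaker, egg_cup's own z axis and vertical above 0.5 rad).
It also fails if it takes over 51 s, if anything falls off the work surface, if the arm or the gripper's body presses on something with over 40 N, if the wrist force passes 120 N, or if a joint passes its speed limit or range.

## Robot

A 6-joint arm with a two-finger parallel gripper is mounted at the origin on a cart in front of the work surface, level with it; the furniture and walls round the work are solid. World frame = base frame: x ahead of the robot, y to its left, z up, the work surface at z = 0. Lengths are in m, angles in rad, forces in N, time in s.
With the tool pointing down it reaches from about 0.325 to 0.75 m from the base axis. Payload 7.6 kg.
Tool frame: the origin (TCP) lies midway between the tips of the shut fingers; the grasp point (between the pads) lies 19 mm behind it (hold_point_z is the distance from the TCP to the grasp point, in m); z points along the fingers, y is the line along which they close (so a half turn about z gives the same grasp; the last joint's range is limited). The gripper opens to 85 mm and grips with 20 to 120 N. Pads are 22 mm wide; open, the fingers measure 114 mm over their backs; the gripper's body (76 mm by 85 mm) begins 54 mm behind the grasp point. The pads swing forward as they close: fully open they stand 13 mm farther back than shut.
Start: joints at [1.047, 0.052, 1.401, -0, 1.689, -0.07], TCP at [0.23, 0.472, 0.231] pointing down, gripper open.
Joint ranges: [-2.9, 2.9], [-0.91, 2.17], [0.12, 2.37], [-1.06, 4.2], [0.26, 2.73], [-2.93, 2.93]. Speed limits (rad/s): [2.57, 2.57, 3.01, 3.14, 3.14, 3.14].

## Interface

Orientations are given as a unit quaternion [w, x, y, z].
In Python, from rig import * gives the robot as it stands. The module is installed in compiled form; this text tells all that it offers.
- The arm moves only by the tool step_arm, never from a script. Its argument "motion" is text: rows parted by semicolons, each of 6 numbers parted by spaces: the shift along the tool's x, y, z in cm, then the turn, a rotation vector about the tool's x, y, z in degrees. A call has 1 to 5 rows; each row is the pose to reach, as a shift and turn from the pose commanded when the call began, along the tool's axes at that moment; what a row does not reach only later rows make up. A row lasts 1/8 s, in which the tool goes at most 62.5 mm and 10.7 degrees, less where a joint would pass 70% of its speed; a pose out of reach is approached as far as the arm can. A call with a gripper value outside its range is refused whole. "gripper" is the opening, from 0 (shut) to 1 (fully open), set as the call begins (left out, the last holds). The fingers move at their own pace and stop on an object; "grip_force" is the grip in N (left out, the last holds). Time passes only in rows, so rows that repeat a pose let the fingers close. It gives the time, the measured TCP pose, the force, the opening and the grip force at its end, in the units of the state.
- state(): the state, without advancing time (a new reading comes with each control period).
- read_camera(name): name is "side" or "top"; returns the picture (400x640x3 uint8, red, green, blue); there is no depth.
- camera_info(name): a dict with "vertical_fov" (degrees; the focal length in pixels is half the picture's height over the tangent of half this angle, whatever the lens; pixels are square), "cx", "cy" (the principal point, pixels), "k1" (the pictures are not rectified: a ray, as slopes to the right and down, at radius r is drawn at 1 + k1 r^2 times it, then the intrinsics apply), "extrinsics" (4x4, takes a point from camera to world coordinates). Camera axes: x right, y down, z forward; pixel columns grow to the right and rows downward; lengths in m; the calibration is good to about 2 mm. A picture is of the moment at which its call begins. camera_info takes no time and is no camera call.
- sign_off(): hands the job in; it is judged then, once.
Trained networks look in the newest picture that a camera, given by its name, has taken for a name from the list of things; names that differ only in an ending like _2 or _b are one class to them, and where a whole thing is asked for, a point or a joint stands for the part that bears it (a point fixed in the world has none). Each returns a list of dicts, best first, with "conf" (0 to 1); they miss things now and then, are a little off and sometimes report something else, mostly with a low value. They report only what shows in the picture. A call takes as long as a camera call. They do not tell look-alikes from the thing itself.
- spot_in(camera, query): "extent" ([left, top, width, height] in pixels, round what is visible of it).
- outline_of(camera, query): "region" (400x640 bool, what is visible of it) and "extent" ([left, top, width, height] in pixels, round what is visible of it).
The state is a dict: "clock": time; "q": joint angles; "qd": joint speeds; "tau": joint torques, N m; "eef_pos": TCP position; "tcp_rot": TCP orientation; "wrist_force": force on the tool from outside, world axes, zero at the start; "ft_torque": the same for the moment, N m; "gripper_width": finger opening in m; "grip_force": force on a finger pad.
Only numpy, scipy, OpenCV 4.12 (cv2) and the standard library are available. Lean on these libraries where they do the work, as an engineer would, in place of code of your own. Each camera call takes 0.05 s, during which the arm holds its last target. There are 200 camera calls.

## Working session

There is one attempt and no reset: what is moved stays moved. The work goes in short steps, Python scripts to look and compute and a tool call to move; the robot and the scene stay as the last step left them, time stands still between calls to the robot, and variables do not carry over. Pictures are saved under pics/ and viewed, at most 10 in all, crops included, and the job is handed in when it is done.

Besides the shell and the picture viewer there is one more tool, called after "Call:" as a command line: name --argument value ..., lists and objects as JSON in quotes. step_arm: Moves the arm, as the interface text tells. Its arguments: {"type":"object","properties":{"motion":{"type":"string"},"gripper":{"type":"number"},"grip_force":{"type":"number"}},"required":["motion"]}

```bash
mkdir -p pics; cat > h.py <<'E'
from rig import *
import numpy as np, cv2
def K(n):
    c=camera_info(n); f=200/np.tan(np.radians(c["vertical_fov"])/2); return c,f
def ray(n,u,v):
    c,f=K(n); d=np.array([(u-c["cx"])/f,(v-c["cy"])/f]); s=d.copy()
    for _ in range(30): s=d/(1+c["k1"]*(s@s))
    E=np.array(c["extrinsics"]); r=E[:3,:3]@np.array([s[0],s[1],1]); return E[:3,3],r/np.linalg.norm(r)
def proj(n,p):
    c,f=K(n);E=np.array(c["extrinsics"]);q=E[:3,:3].T@(np.array(p)-E[:3,3]);s=q[:2]/q[2];s=s*(1+c["k1"]*(s@s))
    return s*f+[c["cx"],c["cy"]]
def atz(n,u,v,z):
    o,r=ray(n,u,v); return o+r*(z-o[2])/r[2]
def tri(a,b):
    A=np.zeros((3,3));y=np.zeros(3)
    for n,u,v in (a,b):
        o,r=ray(n,u,v);P=np.eye(3)-np.outer(r,r);A+=P;y+=P@o
    return np.linalg.solve(A,y)
def save(n,name,crop=None,s=1):
    im=read_camera(n)
    if crop: x,y,w,h=crop; im=im[y:y+h,x:x+w]
    im=cv2.resize(im,None,fx=s,fy=s,interpolation=cv2.INTER_CUBIC); cv2.imwrite("pics/"+name,im[:,:,::-1])
E
python3 - <<'E'
from h import *
np.set_printoptions(precision=3,suppress=True)
for n in ("side","top"):
    save(n,n+"0.png"); c=camera_info(n); print(n,c["vertical_fov"],c["k1"],np.array(c["extrinsics"]))
    for q in ("bracket","stud_top","rail","parts_stand","hinge_pin","snap_cap","salt_shaker","egg_cup","washer"):
        print(q,[(np.round(d["extent"]).tolist(),round(d["conf"],2)) for d in spot_in(n,q)][:4])
s=state();print(s["clock"],s["tcp_rot"],s["eef_pos"])
E
```

```text
side 48.12773458168454 -0.04767963621971306 [[ 0.993 -0.046  0.109  0.397]
 [-0.117 -0.478  0.87  -0.811]
 [ 0.012 -0.877 -0.48   0.564]
 [ 0.     0.     0.     1.   ]]
bracket [([319.0, 166.0, 54.0, 47.0], 0.66)]
stud_top [([320.0, 162.0, 53.0, 51.0], 0.7)]
rail [([337.0, 165.0, 36.0, 27.0], 0.48)]
parts_stand [([363.0, 227.0, 35.0, 47.0], 0.87)]
hinge_pin []
snap_cap [([267.0, 262.0, 22.0, 36.0], 0.88), ([289.0, 290.0, 26.0, 33.0], 0.82), ([305.0, 256.0, 25.0, 30.0], 0.56)]
salt_shaker [([266.0, 157.0, 18.0, 35.0], 0.7)]
egg_cup [([261.0, 195.0, 19.0, 25.0], 0.71)]
washer []
top 42.696153785157236 -0.10165043521848904 [[-0.012 -0.991  0.134  0.363]
 [-1.     0.013  0.008  0.   ]
 [-0.009 -0.134 -0.991  1.148]
 [ 0.     0.     0.     1.   ]]
bracket [([204.0, 128.0, 81.0, 71.0], 0.78)]
stud_top [([206.0, 130.0, 78.0, 71.0], 0.92)]
rail [([203.0, 132.0, 51.0, 43.0], 0.73)]
parts_stand [([349.0, 137.0, 30.0, 35.0], 0.95)]
hinge_pin []
snap_cap [([421.0, 222.0, 24.0, 21.0], 0.88), ([379.0, 208.0, 16.0, 19.0], 0.82)]
salt_shaker [([204.0, 242.0, 23.0, 18.0], 0.81)]
egg_cup [([260.0, 246.0, 22.0, 19.0], 0.82)]
washer [([245.0, 160.0, 18.0, 24.0], 0.52)]
1.0 [0.    0.225 0.974 0.   ] [0.23  0.472 0.231]
```

View pics/side0.png

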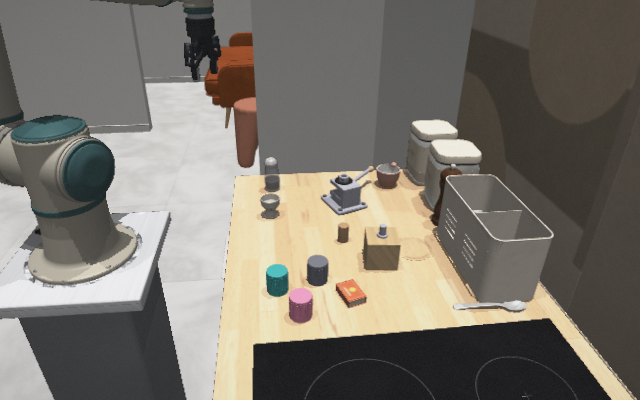

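View pics/top0.png

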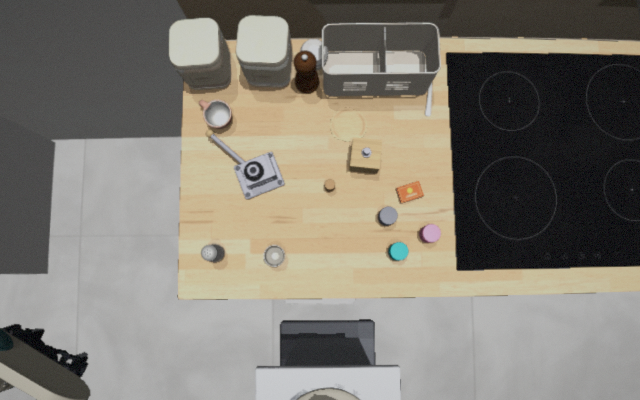

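Snap-cap candidates: pink at top (431,233), turquoise at top (399,251), and dark grey at top (388,216) / side (317,270). The grey one matches "grey ribbed cap". I'll confirm it in enlarged crops.

```bash
python3 - <<'E'
from h import *
save("top","top_c.png",(200,120,260,150),3)
im=read_camera("side")[150:300,255:415];cv2.imwrite("pics/side_c.png",cv2.resize(im,None,fx=4,fy=4,interpolation=cv2.INTER_CUBIC)[:,:,::-1])
for n in("top","side"):
  for q in ("hinge_pin","snap_cap","stud_top","washer","parts_stand"):
    for d in outline_of(n,q)[:3]:
        r=d["region"]; ys,xs=np.nonzero(r); print(n,q,round(d["conf"],2),[round(x) for x in d["extent"]],xs.mean().round(1),ys.mean().round(1),r.sum())
E
```

```text
top hinge_pin 0.56 [361, 149, 9, 10] 365.7 152.6 84
top hinge_pin 0.47 [204, 130, 52, 44] 225.6 147.2 256
top snap_cap 0.72 [378, 209, 21, 20] 387.0 216.4 333
top snap_cap 0.64 [386, 243, 23, 18] 397.9 251.2 324
top snap_cap 0.51 [421, 221, 23, 23] 430.2 233.7 308
top stud_top 0.59 [210, 129, 71, 69] 253.8 171.2 1806
top washer 0.65 [264, 247, 19, 18] 273.0 255.7 345
top washer 0.53 [243, 160, 24, 22] 252.3 171.4 260
top parts_stand 0.88 [351, 137, 29, 35] 365.1 155.7 1004
side snap_cap 0.97 [289, 288, 25, 34] 300.7 305.1 751
side snap_cap 0.71 [266, 264, 24, 32] 277.0 279.8 618
side snap_cap 0.62 [307, 254, 22, 32] 317.3 269.8 601
side stud_top 0.95 [322, 165, 54, 49] 346.2 193.0 1304
side parts_stand 0.82 [364, 227, 32, 44] 381.5 248.6 1425
```

View pics/top_c.png

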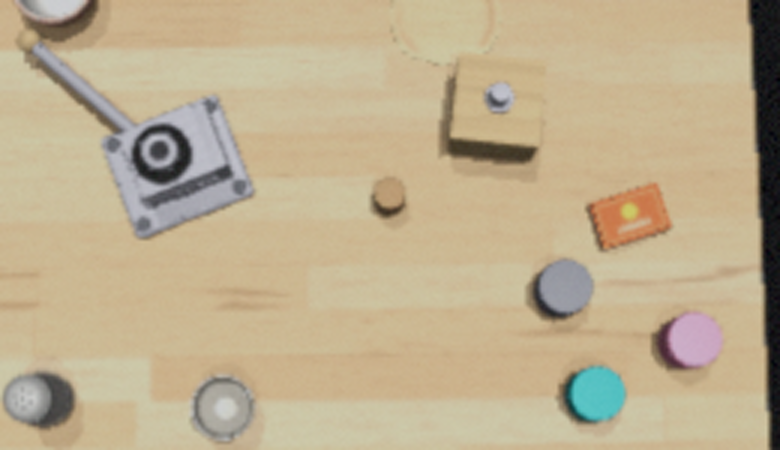

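View pics/side_c.png

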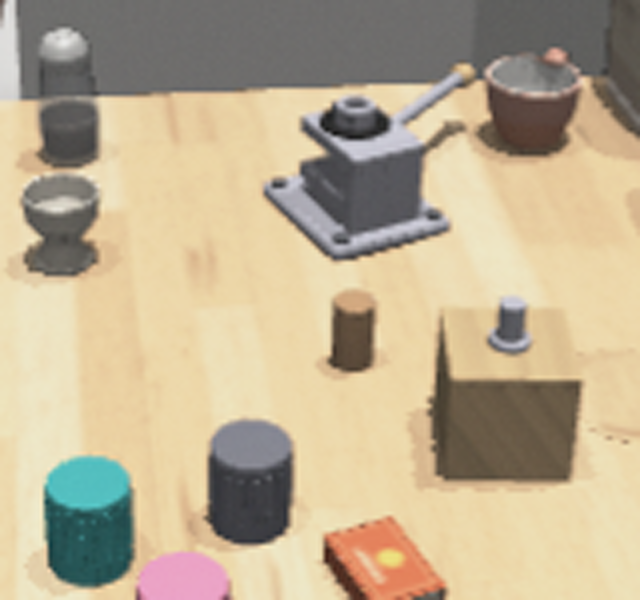

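Dark grey cap confirmed (top (388,216), side (318,261) top face). The pin stands in the stand (head at top (366,151), side (383,225)), and the bracket stud is at top (253,170), side (343,176). The rail points away from the robot.

```bash
cat >> h.py <<'E'
np.set_printoptions(precision=4,suppress=True)
def T(u,v): return ("top",(u+.5)/3-.5+200,(v+.5)/3-.5+120)
def S(u,v): return ("side",(u+.5)/4-.5+255,(v+.5)/4-.5+150)
def chk(n,a,b,z):
    p=tri(a,b); print(n,p,"reproj",proj("top",p)-a[1:],proj("side",p)-b[1:],"atz",atz(*a,z),atz(*b,z))
def R():
    from scipy.spatial.transform import Rotation as Q
    q=state()["tcp_rot"]; return Q.from_quat([q[1],q[2],q[3],q[0]]).as_matrix()
E
python3 - <<'E'
from h import *
chk("head",T(501,92),S(513,302),.086)
chk("flange",T(499,97),S(510,340),.070)
chk("stud",T(160,150),S(354,104),.076)
chk("cap",T(565,287),S(251,445),.046)
chk("rivet",T(390,193),S(354,302),.04)
print(R())
# refine circles in the top crop
im=cv2.cvtColor(cv2.resize(read_camera("top")[120:270,200:460],None,fx=3,fy=3,interpolation=cv2.INTER_CUBIC),cv2.COLOR_RGB2HSV)
for nm,(x,y) in dict(head=(501,92),stud=(160,150),cap=(565,287)).items():
    cr=im[y-40:y+40,x-40:x+40]; print(nm); print(cr[40,::4].tolist() if 0 else cr[40,::4,2].tolist(), cr[::4,40,2].tolist())
E
```

```text
head [ 0.6128 -0.0885  0.0851] reproj [ 0.1273 -0.9872] [-1.0594  0.19  ] atz [ 0.6104 -0.0881  0.086 ] [ 0.6146 -0.0895  0.086 ]
flange [ 0.6137 -0.0887  0.0628] reproj [ 0.0859 -0.6897] [-0.7458  0.1315] atz [ 0.6105 -0.0879  0.07  ] [ 0.6121 -0.0989  0.07  ]
stud [0.5751 0.1548 0.0751] reproj [ 0.0356 -0.4878] [-0.4229  0.0687] atz [0.5739 0.1548 0.076 ] [0.5759 0.1533 0.076 ]
cap [ 0.4778 -0.1347  0.043 ] reproj [ 0.0253 -1.019 ] [-1.1595  0.1424] atz [ 0.4753 -0.1342  0.046 ] [ 0.4796 -0.1384  0.046 ]
rivet [ 0.5487 -0.0091  0.0383] reproj [ 0.0549 -0.8013] [-0.8087  0.1197] atz [ 0.5466 -0.0089  0.04  ] [ 0.55   -0.0114  0.04  ]
[[-0.8988  0.4384  0.0001]
 [ 0.4384  0.8988  0.0001]
 [-0.      0.0001 -1.    ]]
head
[202, 201, 200, 200, 198, 197, 163, 144, 186, 200, 200, 201, 194, 188, 197, 199, 200, 201, 201, 202] [204, 203, 201, 196, 197, 201, 202, 198, 187, 197, 200, 204, 156, 87, 158, 145, 194, 199, 200, 202]
stud
[174, 175, 184, 105, 37, 90, 181, 158, 75, 66, 66, 65, 115, 184, 143, 57, 40, 49, 141, 195] [202, 180, 189, 167, 68, 47, 147, 185, 94, 67, 66, 71, 105, 170, 159, 64, 42, 43, 69, 170]
cap
[182, 143, 92, 66, 149, 163, 164, 163, 163, 163, 164, 163, 165, 164, 162, 161, 163, 170, 203, 204] [203, 204, 201, 156, 159, 160, 159, 162, 162, 165, 164, 163, 167, 163, 164, 164, 132, 77, 146, 189]
```

Call:
step_arm --motion "-5 -2.9 0 0 0 0;-10 -5.7 0 0 0 0;-15 -8.6 0 0 0 0;-20 -11.4 0 0 0 0;-25 -14.3 0 0 0 0" --gripper 0.5

```text
clock: 2.28
eef_pos: [0.3929, 0.2321, 0.2315]
tcp_rot: [0.0, 0.225, 0.974, 0.0]
wrist_force: [0.5, 0.7, -1.0]
gripper_width: 0.0423
grip_force: 0.0
```

Call:
step_arm --motion "-5 -2.9 1 0 0 0;-10 -5.7 2 0 0 0;-15 -8.6 3 0 0 0;-20 -11.4 4 0 0 0;-25 -14.3 5 0 0 0"

```text
clock: 2.9
eef_pos: [0.5551, -0.0061, 0.1811]
tcp_rot: [0.0, 0.225, 0.974, 0.0]
wrist_force: [0.4, 0.6, 0.8]
gripper_width: 0.0429
grip_force: 0.0
```

```bash
python3 - <<'E'
from h import *
s=state();print(s["clock"],s["eef_pos"],s["wrist_force"],s["gripper_width"],s["q"])
print("to pin, tool cm",100*R().T@(np.array([.6125,-.0885,.12])-s["eef_pos"]))
E
```

```text
2.9 [ 0.5551 -0.0061  0.1811] [0.442  0.6135 0.7794] 0.04290320371597456 [-0.0776  0.1563  1.3889  0.0003  1.5958 -1.1945]
to pin, tool cm [-8.7739 -4.8944  6.1138]
```

Call:
step_arm --motion "-4.4 -2.4 2 0 0 0;-8.8 -4.9 5 0 0 0;-8.8 -4.9 7 0 0 0;-8.8 -4.9 9 0 0 0;-8.8 -4.9 11.1 0 0 0"

```text
clock: 3.52
eef_pos: [0.6117, -0.0859, 0.0701]
tcp_rot: [0.001, 0.224, 0.975, 0.0]
wrist_force: [-0.5, 0.0, 0.2]
gripper_width: 0.0424
grip_force: 0.0
```

Call:
step_arm --motion "0 0 0 0 0 0;0 0 0 0 0 0;0 0 0 0 0 0" --gripper 0 --grip_force 40

```text
clock: 3.9
eef_pos: [0.612, -0.0868, 0.0715]
tcp_rot: [0.001, 0.225, 0.974, -0.0]
wrist_force: [-1.6, -0.8, 1.2]
gripper_width: 0.0123
grip_force: 39.0
```

```bash
python3 - <<'E'
from h import *
s=state();print(s["clock"],s["eef_pos"],s["wrist_force"],s["gripper_width"],s["grip_force"])
save("side","side_g.png",(330,180,100,100),5)
E
```

```text
3.9 [ 0.612  -0.0868  0.0715] [-1.6001 -0.8323  1.1564] 0.012335628487284207 39.00490701198578
```

View pics/side_g.png

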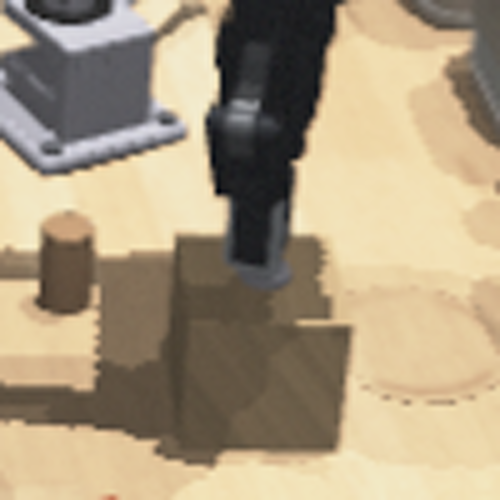

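The gripper holds the pin's head just above the flange (side crop). Next I lift it and carry it over the stud.

Call:
step_arm --motion "0 0 -2 0 0 0;0 0 -4.5 0 0 0;0 0 -7 0 0 0;0 0 -9.5 0 0 0;0 0 -9.8 0 0 0"

```text
clock: 4.58
eef_pos: [0.6132, -0.0871, 0.1724]
tcp_rot: [0.003, 0.225, 0.974, 0.0]
wrist_force: [0.2, -0.2, -0.4]
gripper_width: 0.0119
grip_force: 39.0
```

Call:
step_arm --motion "3.5 5 0 0 0 0;7 10.1 0 0 0 0;10.5 15.2 0 0 0 0;14 20.2 0 0 0 0;14 20.2 0 0 0 0"

```text
clock: 5.2
eef_pos: [0.5733, 0.16, 0.1679]
tcp_rot: [-0.0, 0.222, 0.975, 0.0]
wrist_force: [0.6, -0.6, -0.0]
gripper_width: 0.012
grip_force: 39.1
```

Call:
step_arm --motion "0 0 0 0 0 0;0 0 0 0 0 0"

```text
clock: 5.45
eef_pos: [0.5748, 0.1546, 0.1681]
tcp_rot: [-0.0, 0.226, 0.974, -0.0]
wrist_force: [-0.4, 0.3, -1.7]
gripper_width: 0.0124
grip_force: 39.1
```

```bash
python3 - <<'E'
from h import *
s=state();print(s["clock"],s["eef_pos"],s["wrist_force"],s["gripper_width"],s["grip_force"])
a=read_camera("side")[110:220,300:380];a=cv2.resize(a,None,fx=5,fy=5,interpolation=cv2.INTER_CUBIC)
b=read_camera("top")[135:205,215:295];b=cv2.resize(b,None,fx=5,fy=5,interpolation=cv2.INTER_CUBIC)
c=np.zeros((550,800,3),np.uint8);c[:,:400]=a;c[:350,400:]=b;cv2.imwrite("pics/over.png",c[:,:,::-1])
E
```

```text
5.45 [0.5748 0.1546 0.1681] [-0.3776  0.2724 -1.6588] 0.012391093524978502 39.06617760658264
```

View pics/over.png

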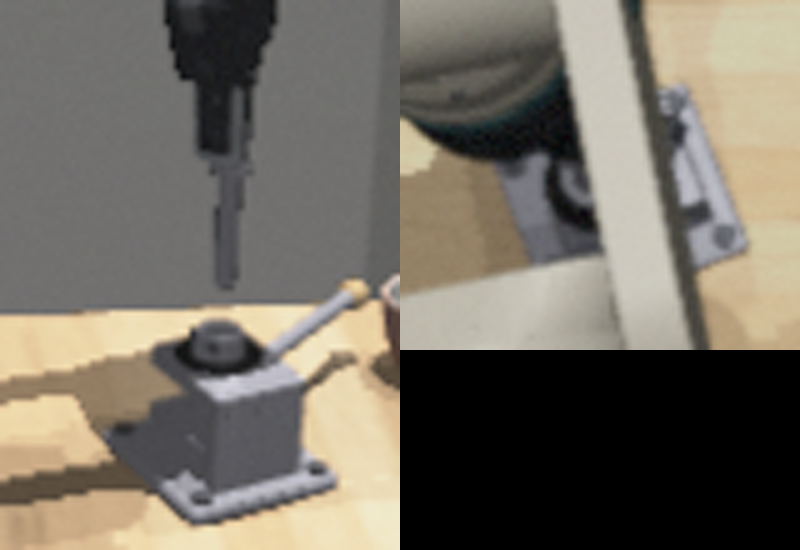

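```bash
python3 - <<'E'
from h import *
for z in (.076,.098,.12,.158): print(z,proj("side",[.5751,.1548,z]),proj("side",[.580,.1548,z])) 
print("foot if on plane y=.1548:")
o,r=ray("side",344.8,166.9); print(o+r*(.1548-o[1])/r[1])
o,r=ray("side",346.0,142.1); print(o+r*(.1548-o[1])/r[1])
o,r=ray("side",343.3,175.6); print(o+r*(.1548-o[1])/r[1])
# edges of pin shaft by row
a=read_camera("side").astype(int)
for v in (146,150,154,158,162,166): print(v,a[v,338:353].sum(1).tolist())
for v in (174,175,176,177,178,180): print(v,a[v,334:354].sum(1).tolist())
E
```

```text
0.076 [342.7006 175.3574] [344.6787 175.275 ]
0.098 [343.0403 167.2178] [345.0374 167.1388]
0.12 [343.3859 158.9204] [345.4022 158.845 ]
0.158 [343.9969 144.2059] [346.0472 144.1371]
foot if on plane y=.1548:
[0.5794 0.1548 0.0987]
[0.5797 0.1548 0.1632]
[0.5766 0.1548 0.0753]
146 [335, 336, 339, 339, 337, 310, 244, 248, 249, 227, 254, 337, 336, 339, 334]
150 [337, 337, 337, 337, 333, 311, 235, 246, 252, 214, 236, 336, 339, 334, 340]
154 [337, 339, 338, 336, 292, 191, 241, 241, 250, 279, 339, 338, 338, 334, 339]
158 [340, 342, 342, 339, 303, 225, 241, 246, 241, 273, 334, 342, 341, 338, 338]
162 [339, 336, 337, 333, 313, 242, 248, 245, 236, 277, 336, 335, 332, 338, 335]
166 [338, 336, 338, 335, 314, 256, 253, 246, 269, 318, 336, 333, 340, 343, 339]
174 [637, 642, 646, 648, 647, 617, 497, 430, 385, 367, 361, 388, 454, 534, 616, 641, 637, 640, 644, 641]
175 [636, 640, 646, 606, 435, 425, 359, 290, 270, 260, 264, 273, 290, 349, 524, 643, 640, 640, 641, 640]
176 [640, 641, 646, 576, 209, 267, 291, 260, 243, 250, 254, 253, 264, 293, 368, 510, 618, 642, 635, 637]
177 [575, 519, 448, 327, 145, 226, 260, 275, 288, 320, 355, 347, 334, 307, 249, 268, 432, 581, 634, 633]
178 [342, 276, 183, 80, 152, 232, 239, 222, 224, 259, 294, 292, 286, 264, 220, 140, 197, 375, 547, 618]
180 [193, 75, 65, 70, 156, 237, 242, 234, 183, 199, 248, 250, 245, 243, 198, 102, 94, 102, 182, 318]
```

Side view: the pin hangs upright at u≈344.6, about 0.8 px (2 mm) to +x of the stud axis. The top view is hidden by the arm. I'll correct by 2.4 mm along tool x and descend, watching the force.

Call:
step_arm --motion "0.24 0.05 0 0 0 0;0.24 0.05 1 0 0 0;0.24 0.05 2 0 0 0;0.24 0.05 2.5 0 0 0;0.24 0.05 2.8 0 0 0"

```text
clock: 6.22
eef_pos: [0.5725, 0.1575, 0.1397]
tcp_rot: [-0.0, 0.225, 0.974, -0.0]
wrist_force: [0.2, -1.0, -0.6]
gripper_width: 0.0122
grip_force: 39.1
```

```bash
python3 - <<'E'
from h import *
s=state();print(s["clock"],s["eef_pos"],s["wrist_force"],s["ft_torque"],s["gripper_width"])
a=read_camera("side").astype(int)
for v in (154,158,162,166,168,170,172,174,176): print(v,a[v,334:353].sum(1).tolist())
save("side","ins.png",(300,120,80,90),6)
E
```

```text
6.225 [0.5725 0.1575 0.1397] [ 0.2171 -1.0464 -0.6361] [-0.0271 -0.0055  0.0013] 0.012177452437293502
154 [337, 334, 342, 338, 339, 291, 181, 230, 236, 240, 226, 256, 299, 302, 313, 340, 337, 335, 338]
158 [338, 338, 339, 339, 337, 339, 340, 303, 225, 242, 253, 245, 279, 332, 339, 341, 336, 339, 330]
162 [334, 337, 337, 339, 336, 338, 336, 305, 234, 244, 243, 228, 254, 336, 335, 336, 337, 337, 341]
166 [338, 339, 341, 337, 336, 336, 339, 310, 238, 244, 246, 223, 246, 334, 335, 333, 335, 339, 340]
168 [336, 338, 340, 340, 336, 336, 337, 310, 239, 246, 246, 208, 240, 341, 338, 340, 336, 337, 336]
170 [337, 340, 343, 337, 335, 338, 341, 313, 244, 247, 244, 265, 316, 340, 336, 335, 342, 333, 336]
172 [594, 597, 603, 609, 605, 607, 561, 403, 240, 244, 242, 364, 571, 648, 640, 636, 636, 637, 641]
174 [638, 643, 647, 647, 647, 611, 450, 273, 248, 245, 241, 281, 400, 535, 615, 640, 638, 636, 638]
176 [640, 641, 648, 577, 209, 246, 275, 248, 251, 245, 241, 241, 264, 294, 371, 508, 619, 639, 639]
```

View pics/ins.png

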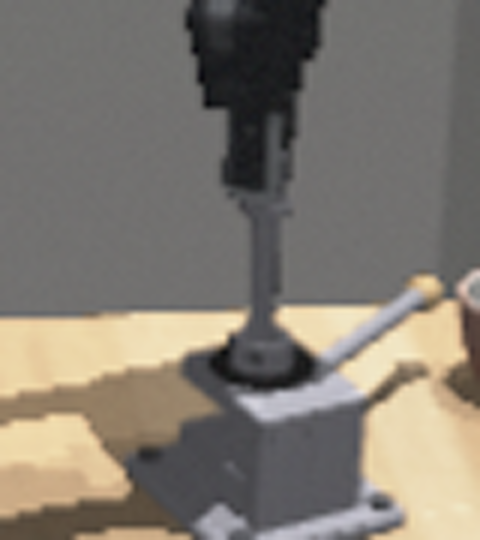

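Call:
step_arm --motion "0 0 0.6 0 0 0;0 0 1.2 0 0 0;0 0 1.8 0 0 0;0 0 2.4 0 0 0;0 0 3 0 0 0"

```text
clock: 6.95
eef_pos: [0.5725, 0.1575, 0.1098]
tcp_rot: [-0.0, 0.225, 0.974, 0.0]
wrist_force: [-0.4, 0.2, -1.5]
gripper_width: 0.0117
grip_force: 39.1
```

Call:
step_arm --motion "0 0 0.6 0 0 0;0 0 1.2 0 0 0;0 0 1.8 0 0 0;0 0 2.2 0 0 0;0 0 2.2 0 0 0"

```text
clock: 7.58
eef_pos: [0.5724, 0.1575, 0.088]
tcp_rot: [-0.0, 0.225, 0.974, -0.0]
wrist_force: [-0.4, 0.7, -0.9]
gripper_width: 0.0117
grip_force: 39.0
```

Call:
step_arm --motion "0 0 0 0 0 0;0 0 0 0 0 0;0 0 0 0 0 0;0 0 -0.1 0 0 0;0 0 -0.2 0 0 0" --gripper 0.5

```text
clock: 8.2
eef_pos: [0.5726, 0.1575, 0.0905]
tcp_rot: [0.0, 0.225, 0.974, 0.0]
wrist_force: [0.1, -0.1, -0.7]
gripper_width: 0.0424
grip_force: 0.0
```

Call:
step_arm --motion "0 0 -2 0 0 0;0 0 -5 0 0 0;0 0 -8 0 0 0;5 5 -10 0 0 0;5 5 -10 0 0 0"

```text
clock: 8.82
eef_pos: [0.5493, 0.2271, 0.1939]
tcp_rot: [0.002, 0.223, 0.975, 0.002]
wrist_force: [0.4, -0.2, 0.3]
gripper_width: 0.0429
grip_force: 0.0
```

```bash
python3 - <<'E'
from h import *
s=state();print(s["clock"],s["eef_pos"],s["wrist_force"],s["gripper_width"],R())
a=read_camera("side")[130:220,310:380];a=cv2.resize(a,None,fx=5,fy=5,interpolation=cv2.INTER_CUBIC)
b=read_camera("top")[135:205,215:300];b=cv2.resize(b,None,fx=5,fy=5,interpolation=cv2.INTER_CUBIC)
c=np.zeros((450,775,3),np.uint8);c[:,:350]=a;c[:350,350:]=b;cv2.imwrite("pics/pin_in.png",c[:,:,::-1])
E
```

```text
8.825 [0.5493 0.2271 0.1939] [ 0.394  -0.2097  0.2807] 0.04294238541942 [[-0.9001  0.4356  0.0044]
 [ 0.4356  0.9001  0.0023]
 [-0.003   0.004  -1.    ]]
```

View pics/pin_in.png

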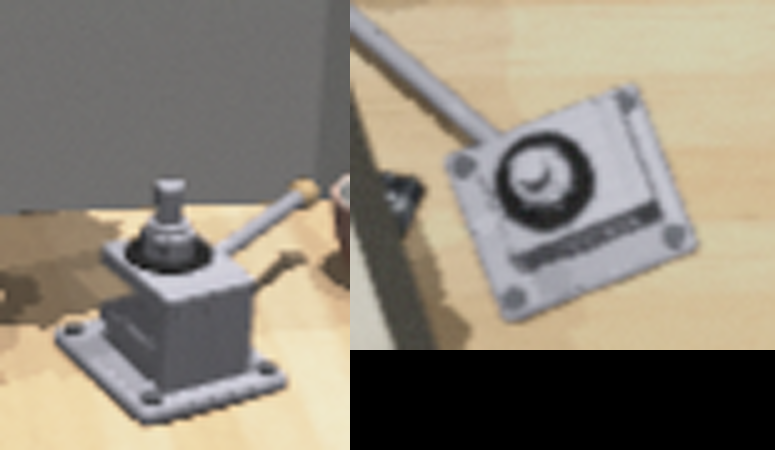

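The pin is seated with its flange on the stud. Next the cap, with the tool turned so the fingers close along world y.

Call:
step_arm --motion "-1.5 -5.5 0 0 0 -6.5;-3 -11 0 0 0 -13;-4.5 -17 0 0 0 -19.5;-6 -23 0 0 0 -26;-7.7 -29 0 0 0 -26" --gripper 0.85

```text
clock: 9.55
eef_pos: [0.4905, -0.073, 0.1902]
tcp_rot: [-0.0, -0.0, 1.0, -0.0]
wrist_force: [0.0, -0.0, 1.0]
gripper_width: 0.0726
grip_force: 0.0
```

Call:
step_arm --motion "0 0 0 0 0 0"

```text
clock: 9.68
eef_pos: [0.4904, -0.0748, 0.1902]
tcp_rot: [-0.0, 0.004, 1.0, -0.0]
wrist_force: [0.1, 0.3, 0.1]
gripper_width: 0.0725
grip_force: 0.0
```

```bash
python3 - <<'E'
from h import *
s=state();print(s["clock"],s["eef_pos"],s["gripper_width"],R())
print(100*R().T@(np.array([.4775,-.135,.07])-s["eef_pos"]))
E
```

```text
9.675 [ 0.4904 -0.0748  0.1902] 0.07248973198792723 [[-1.      0.0075 -0.0007]
 [ 0.0075  1.     -0.0009]
 [ 0.0007 -0.0009 -1.    ]]
[ 1.2394 -6.0173 12.0226]
```

Call:
step_arm --motion "1.3 -6 2 0 0 0;1.3 -6 6 0 0 0;1.3 -6 11 0 0 0;1.3 -6 14 0 0 0;1.3 -6 15 0 0 0"

```text
clock: 10.3
eef_pos: [0.4774, -0.1296, 0.0382]
tcp_rot: [-0.002, -0.0, 1.0, 0.001]
wrist_force: [-0.6, -0.0, -0.7]
gripper_width: 0.0727
grip_force: 0.0
```

Call:
step_arm --motion "0 0 1 0 0 0;0 0 2 0 0 0;0 0 3 0 0 0;0 0 3 0 0 0"

```text
clock: 10.8
eef_pos: [0.4782, -0.1299, 0.0096]
tcp_rot: [-0.001, -0.0, 1.0, 0.0]
wrist_force: [0.1, 0.1, 0.1]
gripper_width: 0.0725
grip_force: 0.0
```

Call:
step_arm --motion "0 0 0 0 0 0;0 0 0 0 0 0;0 0 0 0 0 0;0 0 0 0 0 0" --gripper 0 --grip_force 70

```text
clock: 11.3
eef_pos: [0.4793, -0.1303, 0.0112]
tcp_rot: [0.001, -0.0, 1.0, -0.0]
wrist_force: [-1.0, -0.6, 6.2]
gripper_width: 0.039
grip_force: 70.3
```

```bash
python3 - <<'E'
from h import *
s=state();print(s["clock"],s["eef_pos"],s["gripper_width"],s["grip_force"],s["wrist_force"])
save("side","capg.png",(270,190,90,120),5)
E
```

```text
11.3 [ 0.4793 -0.1303  0.0112] 0.039030550009798895 70.28733649291098 [-0.98   -0.5723  6.2203]
```

View pics/capg.png

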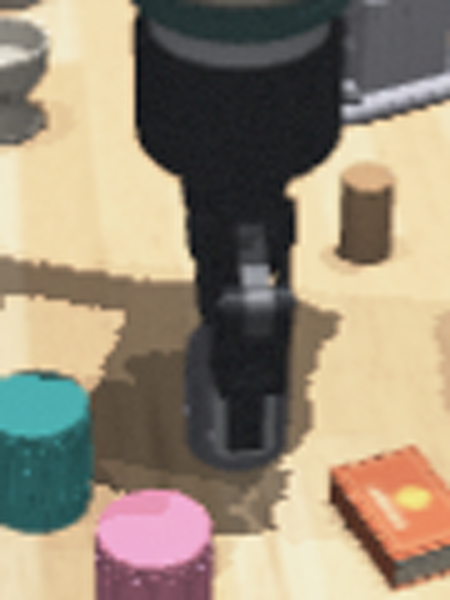

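```bash
python3 - <<'E'
from h import *
for x in (.4793,.4743): print([((proj("side",[x,-.1303,z])-[270,190])*5).round(1).tolist() for z in (0,.01,.046)])
print((proj("side",[.4793,-.155,.02])-[270,190])*5)
a=read_camera("side").astype(int)
for v in (268,272,276,280): print(v,a[v,303:333].sum(1).tolist())
E
```

```text
[[232.6, 436.4], [232.9, 416.2], [233.8, 341.5]]
[[219.9, 437.2], [220.0, 417.0], [220.7, 342.3]]
[240.4682 436.7855]
268 [241, 231, 240, 235, 186, 166, 165, 170, 189, 204, 172, 91, 82, 93, 91, 89, 96, 88, 99, 86, 93, 85, 85, 101, 178, 279, 333, 332, 477, 624]
272 [237, 233, 244, 266, 270, 169, 160, 175, 178, 204, 258, 244, 158, 91, 99, 92, 99, 97, 98, 133, 214, 238, 169, 177, 224, 308, 329, 330, 324, 468]
276 [225, 236, 238, 227, 196, 163, 166, 174, 182, 213, 261, 245, 160, 89, 93, 97, 89, 88, 92, 163, 243, 243, 169, 190, 268, 336, 331, 322, 452, 607]
280 [217, 230, 239, 239, 229, 195, 173, 176, 180, 200, 238, 266, 238, 170, 188, 217, 219, 228, 253, 247, 213, 182, 182, 268, 341, 474, 628, 641, 642, 638]
```

The cap is gripped nearly centred (cap centre u≈317.3, expected 317.5 at the TCP). I lift it and carry it above the pin.

Call:
step_arm --motion "0 0 -2 0 0 0;0 0 -5 0 0 0;0 0 -8 0 0 0;0 0 -11 0 0 0;0 0 -12.3 0 0 0"

```text
clock: 12.02
eef_pos: [0.4791, -0.1302, 0.1347]
tcp_rot: [0.001, -0.0, 1.0, -0.0]
wrist_force: [0.3, -0.1, -0.9]
gripper_width: 0.0384
grip_force: 70.2
```

Call:
step_arm --motion "-2 5 0 0 0 0;-4 11 0 0 0 0;-6 17 0 0 0 0;-8 23 0 0 0 0;-9.7 28.5 0 0 0 0"

```text
clock: 12.65
eef_pos: [0.5755, 0.1569, 0.132]
tcp_rot: [-0.001, -0.0, 1.0, -0.0]
wrist_force: [1.2, -0.8, -0.1]
gripper_width: 0.0389
grip_force: 70.3
```

Call:
step_arm --motion "0 0 0 0 0 0;0 0 0 0 0 0;0 0 0 0 0 0"

```text
clock: 13.02
eef_pos: [0.5754, 0.1536, 0.133]
tcp_rot: [-0.0, 0.001, 1.0, -0.0]
wrist_force: [0.0, -0.2, 0.5]
gripper_width: 0.0389
grip_force: 70.4
```

```bash
python3 - <<'E'
from h import *
s=state();print(s["clock"],s["eef_pos"],s["tcp_rot"],s["gripper_width"],s["wrist_force"])
a=read_camera("side").astype(int)
for v in range(142,186,3): print(v,a[v,328:360].sum(1).tolist())
save("side","capover.png",(300,110,90,110),5)
E
```

```text
13.025 [0.5754 0.1536 0.133 ] [-0.0003  0.0009  1.     -0.0001] 0.03888127371582121 [ 0.0319 -0.1926  0.4697]
142 [337, 338, 337, 336, 336, 340, 330, 337, 293, 173, 190, 185, 174, 133, 86, 82, 94, 87, 89, 95, 98, 88, 91, 89, 86, 81, 217, 337, 338, 330, 335, 338]
145 [333, 333, 337, 336, 337, 339, 336, 332, 291, 163, 168, 166, 171, 203, 252, 217, 97, 98, 90, 86, 85, 111, 181, 223, 169, 254, 334, 335, 337, 336, 336, 336]
148 [339, 338, 340, 338, 336, 340, 338, 336, 298, 169, 159, 177, 170, 198, 257, 220, 90, 92, 95, 94, 90, 128, 192, 213, 161, 235, 333, 336, 338, 336, 333, 338]
151 [334, 334, 331, 334, 337, 334, 334, 286, 125, 173, 170, 173, 182, 218, 253, 226, 95, 89, 85, 85, 96, 131, 195, 204, 169, 236, 334, 334, 337, 335, 335, 341]
154 [333, 333, 336, 335, 335, 335, 337, 289, 143, 183, 172, 164, 161, 200, 245, 186, 88, 89, 83, 95, 85, 155, 205, 201, 150, 224, 335, 338, 337, 339, 337, 335]
157 [334, 339, 339, 337, 333, 330, 339, 301, 192, 167, 170, 162, 183, 201, 245, 254, 235, 243, 238, 241, 240, 235, 210, 172, 242, 339, 339, 336, 338, 334, 337, 337]
160 [340, 342, 335, 335, 331, 33
[... 746 characters left out ...]
, 636, 637, 647, 650, 657, 662, 663, 661, 660]
175 [638, 641, 639, 640, 640, 638, 639, 636, 644, 608, 395, 269, 231, 236, 235, 239, 239, 246, 245, 281, 491, 642, 639, 643, 637, 640, 640, 644, 653, 648, 621, 586]
178 [649, 651, 621, 500, 438, 395, 343, 291, 179, 83, 149, 229, 246, 218, 195, 209, 250, 247, 243, 240, 220, 141, 196, 374, 540, 612, 621, 585, 556, 499, 413, 378]
181 [491, 450, 317, 217, 221, 227, 202, 112, 66, 66, 102, 182, 227, 254, 241, 237, 249, 244, 240, 217, 159, 85, 85, 77, 196, 309, 327, 349, 476, 626, 652, 656]
184 [388, 391, 389, 359, 299, 245, 222, 225, 217, 213, 208, 205, 198, 185, 105, 109, 107, 122, 149, 155, 203, 285, 295, 308, 317, 322, 413, 532, 547, 577, 562, 598]
```

View pics/capover.png

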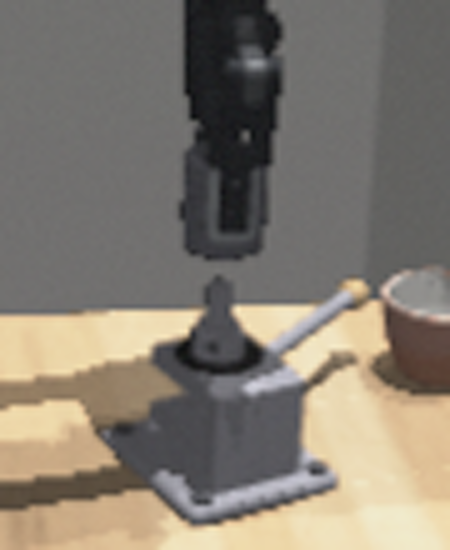

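Over the stud: the cap mouth centre is u≈344.25, and the stud axis at that height is ≈343.85, so I shift −0.8 mm in x. The TCP history suggests +2 mm in y.

Call:
step_arm --motion "0.08 0.2 0.5 0 0 0;0.08 0.2 1.5 0 0 0;0.08 0.2 2.5 0 0 0;0.08 0.2 3.5 0 0 0;0.08 0.2 4.1 0 0 0"

```text
clock: 13.75
eef_pos: [0.5745, 0.1569, 0.0912]
tcp_rot: [-0.001, -0.0, 1.0, -0.0]
wrist_force: [-0.4, -0.2, -1.5]
gripper_width: 0.0389
grip_force: 70.4
```

Call:
step_arm --motion "0 0 0.2 0 0 0;0 0 0.4 0 0 0;0 0 0.4 0 0 0"

```text
clock: 14.12
eef_pos: [0.5749, 0.1569, 0.0885]
tcp_rot: [0.0, 0.0, 1.0, 0.0]
wrist_force: [-0.0, -0.3, -0.8]
gripper_width: 0.0388
grip_force: 70.4
```

Call:
step_arm --motion "0 0 0.1 0 0 0;0 0 0.2 0 0 0;0 0 0.3 0 0 0;0 0 0.3 0 0 0"

```text
clock: 14.62
eef_pos: [0.5748, 0.1569, 0.0853]
tcp_rot: [0.0, 0.0, 1.0, 0.0]
wrist_force: [0.8, 0.8, 0.7]
gripper_width: 0.039
grip_force: 70.4
```

Call:
step_arm --motion "0 0 0.1 0 0 0;0 0 0.2 0 0 0;0 0 0.3 0 0 0;0 0 0.3 0 0 0"

```text
clock: 15.12
eef_pos: [0.5759, 0.1564, 0.0839]
tcp_rot: [0.002, 0.0, 1.0, -0.0]
wrist_force: [0.9, -2.4, 7.4]
gripper_width: 0.0388
grip_force: 71.1
```

Call:
step_arm --motion "0 0 0.15 0 0 0;0 0 0.3 0 0 0;0 0 0.4 0 0 0;0 0 0.4 0 0 0" --grip_force 110

```text
clock: 15.62
eef_pos: [0.5757, 0.1559, 0.0788]
tcp_rot: [0.001, 0.0, 1.0, -0.001]
wrist_force: [2.7, -4.0, 1.6]
gripper_width: 0.038
grip_force: 110.0
```

Call:
step_arm --motion "0 0 0.15 0 0 0;0 0 0.3 0 0 0;0 0 0.4 0 0 0;0 0 0.4 0 0 0"

```text
clock: 16.12
eef_pos: [0.5756, 0.1557, 0.0754]
tcp_rot: [0.001, 0.0, 1.0, -0.001]
wrist_force: [-0.5, -7.0, 6.7]
gripper_width: 0.0379
grip_force: 111.0
```

Call:
step_arm --motion "0 0 0.1 0 0 0;0 0 0.2 0 0 0;0 0 0.2 0 0 0;0 0 0.2 0 0 0"

```text
clock: 16.62
eef_pos: [0.5756, 0.1558, 0.0753]
tcp_rot: [0.001, 0.0, 1.0, -0.001]
wrist_force: [-6.8, -7.5, 17.4]
gripper_width: 0.0382
grip_force: 111.9
```

```bash
python3 - <<'E'
from h import *
a=read_camera("side").astype(int)
print(a[160:192:2,343].sum(1).tolist(), proj("side",[.5755,.1348,.064]))
s=state();print(s["clock"],s["eef_pos"],s["wrist_force"],s["grip_force"])
if s["wrist_force"][2]>10: print(sign_off())
E
```

```text
[89, 88, 82, 67, 99, 82, 88, 92, 89, 158, 206, 172, 106, 283, 331, 234] [344.0257 183.4727]
16.675 [0.5757 0.1557 0.0753] [-6.0293 -8.1038 16.8595] 111.8959023244679
the job is handed in; nothing more can be done
None
```

The pin is seated with its flange on the stud. I handed the job in at about 16.7 s with the cap clicked home on the washer by tool height and force readings, the gripper still holding it at 112 N and pressing down with about 17 N; no verdict came back.

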